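# Clamp a freshly glued pastry box and keep it gripped

### The arm

A 6-joint arm with a two-finger parallel gripper is mounted at the origin on a cart in front of the work surface, level with it; the furniture and walls round the work are solid. World frame = base frame: x ahead of the robot, y to its left, z up, the work surface at z = 0. Lengths are in m, angles in degrees, forces in N, time in s.
With the tool pointing down it reaches from about 0.375 to 0.925 m from the base axis. Payload 5.7 kg.
Tool frame: the origin (TCP) lies on the centre line of the jaws, within the pads' length; the fingertips stand 19 mm ahead of it and the grasp point (between the pads) is the TCP; z points along the fingers, y is the line along which they close (so a half turn about z gives the same grasp; the last joint's range is limited). The gripper opens to 88 mm and grips with 3 to 60 N. Pads are 20 mm wide; open, the fingers measure 115 mm over their backs; the gripper's body (75 mm by 178 mm) begins 61 mm behind the grasp point.
Start: joints at [-6.595, 20.558, 86.54, -0, 72.909, -6.595], TCP at [0.6, -0, 0.205] pointing down, gripper open.
Joint ranges: [-170.27, 170.27], [-57.76, 135], [12.27, 136.19], [-55.21, 235.2], [11.17, 155.16], [-170.74, 170.74]. Speed limits (degrees/s): [136.94, 136.94, 180, 180, 180, 180].

### API

Orientations are given as a 3x3 rotation matrix whose columns are the frame's x, y, z axes.
In Python, from cell import ctrl, camera, calibration gives the robot as it stands.
- The arm moves only by the shell command python3 -m jog 'ROWS'. ROWS is JSON, a list of rows, each an object with "xyz": the shift along the tool's x, y, z normalised to -1 to 1, where 1 is 1 m, a list of three; "turn": the turn, a rotation vector about the tool's x, y, z normalised to -1 to 1, where 1 is 120 degrees, a list of three; "gripper": the opening in per cent of the stroke, from 0 (shut) to 100 (fully open). In form: [{"xyz": [tx, ty, tz], "turn": [rx, ry, rz], "gripper": gripper}, ...]. A call has 1 to 8 rows; each row is the pose to reach, as a shift and turn from the pose commanded when the call began, along the tool's axes at that moment; what a row does not reach only later rows make up. A row lasts 1/8 s, in which the tool goes at most 62.5 mm and 10.7 degrees, less where a joint would pass 70% of its speed; a pose out of reach is approached as far as the arm can. A call with a number of a shift or a turn outside -1 to 1 is refused whole. A call with a gripper value outside its range is refused whole. The fingers move at their own pace and stop on an object; the grip force is fixed at half the most. Time passes only in rows, so rows that repeat a pose let the fingers close. It gives the time, the measured TCP pose, the force, the opening and the grip force at its end, in the units of the state.
- ctrl.sense(): the state, without advancing time (a new reading comes with each control period).
- camera(name): name is "scene" or "top" or "wrist"; returns the picture (420x560x3 uint8, red, green, blue); there is no depth.
- calibration(name): a dict with "fx", "fy", "cx", "cy" (pixels), "position" and "orientation" of the camera in the world. Camera axes: x right, y down, z forward; pixel columns grow to the right and rows downward; lengths in m; the calibration is good to about 2 mm. A picture is of the moment at which its call begins: read the wrist's pose just before it. calibration takes no time and is no camera call; for the wrist camera it gives the pose at the moment of the call.
- ctrl.finish_job(): hands the job in; it is judged then, once.
The state is a dict: "clock": time; "joints": joint angles; "joint_vel": joint speeds; "effort": joint torques, N m; "position": TCP position; "tool_rot": TCP orientation; "contact_force": force on the tool from outside, world axes, zero at the start; "moment": the same for the moment, N m; "width": finger opening in m; "finger_force": force on a finger pad.
Only numpy, scipy, OpenCV 4.12 (cv2) and the standard library are available. Lean on these libraries where they do the work, as an engineer would, in place of code of your own. Each camera call takes 0.05 s, during which the arm holds its last target. There are 200 camera calls.

### The job

The lid of the small pastry gift box has just been glued: slide the box into the throat of the blue ratchet clamp, under the hold-down lip and right back against the back bar. Then pump the orange trigger until the jaw presses the box squarely against the fixed jaw and the collar's edge stands in the green band of the pad's stem, never far enough to crush the box; move the jaw only with the trigger, and leave the jar, coin dish and stamp where they are. Finish still holding the trigger squeezed, so that the box stays gripped.

Things in the scene. Friction and masses are not known exactly. Their poses are not given: they have to be found in the camera images.
- gift_box: Loose brown pastry box with red ribbon, about 0.14 kg, upright in front of the clamp. Solid body 64 mm (own x) by 70 mm (own y), 48 mm high; with the lid it looks 69 x 73 x 61 mm. Origin: centre of the underside. Grasp across own x, or push.
- clamp: Blue clamp, screwed down. x points into the throat, y along the rod to the fixed jaw, z up. Origin, on the counter: where the box's underside centre belongs when home, box axes parallel to these. In mm: back bar front face x = 32, 32 high; fixed jaw face y = 35, x -32 to 50, 42 high; lip over x 9 to 51, y -20 to 40, underside 70 up, top 75; housing x -24 to 24, y -204 to -132, 62 high.
- clamp_throat (a point): Same point and axes as the clamp's origin. At first the throat is 105 to 120 mm wide between fixed jaw and pad; the box slides in along +x on the counter, anywhere across that width (its centre at y = -20 mm is clear of both), and the jaw later pushes it along +y onto the fixed jaw. The toothed rod lies at x = 0, y = -260 mm to the pad, top 39 mm up.
- clamp_grip (a point): 110 mm above the counter, axes as the clamp's: midway between the outer faces of fixed grip and fully squeezed trigger. The fixed blue grip (26 mm wide in x, up to 136 mm) has its outer face 16 mm off at +y; the orange trigger's outer face is 28 mm off at -y, 16 mm when squeezed. Fingers open 60 mm or more go down on both sides and close along y, centred here.
- clamp_trigger_face (a point): Centre of the outer (-y) face of the orange trigger, 110 mm above the counter; the trigger is 20 mm wide (x), 12 mm thick (y), from 65 to 133 mm above the counter. Moves with the trigger.
- clamp_trigger (a joint): Trigger travel (m): 0 released, stop at 0.012, squeezed along +y towards the fixed grip. A spring of 3 to 5 N returns it; driving the jaw takes 10 to 18 N. Each full squeeze after a full release (below 0.002) drives the jaw 8 mm along +y, the first one 4 to 12 mm; the jaw moves only in the part of the squeeze after the pawl meets a tooth, and stays when the trigger is released.
- clamp_jaw (a joint): Travel (m) of the ratchet rod along the clamp's +y: 0 fully open, at most 0.07; starts at 0 to 0.015. The unloaded pad face stands at clamp y = -0.085 + this value, so it meets a box that touches the fixed jaw at 0.050.
- clamp_pad (a joint): How far (m) the sprung pad is pushed back into its collar: 0 free, 0.016 bottomed; 0.5 N per mm. From the collar on, its stem shows a white band (0 to 5 mm), a green one (5 to 12 mm: the right grip) and a red one (beyond 12 mm: crushing).
- clamp_pad_face (a point): Centre of the pad's face (36 mm in x by 34 mm high), 23 mm above the counter.
- jar_berry: Bystander: dark red lidded jam jar, 60 mm across, 72 mm high, origin under its centre. Leave it.
- coin_dish: Bystander: blue coin dish, 93 mm across, 15 mm high, origin under its centre. Leave it.
- loyalty_stamp: Bystander: wooden hand stamp, 26 x 46 mm, 71 mm high, origin under its centre. Leave it.

How it is judged:
By the outcome, as a careful person would: the job done as asked, in the order asked, and still so for the second after the job is handed in, while the arm keeps its last pose, push and grip.
It also fails if it takes over 69 s, if anything falls off the work surface, if the arm or the gripper's body presses on something with over 40 N, if the wrist force passes 120 N, or if a joint passes its speed limit or range.

## Working session

There is one attempt and no reset: what is moved stays moved. The work goes in short steps, Python scripts to look and compute and a shell command to move; the robot and the scene stay as the last step left them, time stands still between calls to the robot, and variables do not carry over. Pictures are saved under pics/ and viewed, at most 10 in all, crops included, and the job is handed in when it is done.

```bash
mkdir -p pics; ls; python3 - <<'E'
from cell import ctrl,camera,calibration
import cv2,numpy as np
a=camera("top");b=camera("scene")
cv2.imwrite("pics/top.png",a[...,::-1]);cv2.imwrite("pics/scene.png",b[...,::-1])
for n in("top","scene","wrist"):
    print(n,calibration(n))
print(ctrl.sense())
E
```

```text
pics
top {'fx': 461.3099074791377, 'fy': 461.3099074791377, 'cx': 277.50223271028983, 'cy': 204.7025401958117, 'position': array([ 0.42626347, -0.0776489 ,  1.54005532]), 'orientation': array([[ 1.88731506e-02, -9.98041302e-01,  5.96436444e-02],
       [-9.99821573e-01, -1.88867450e-02,  3.35853361e-04],
       [ 7.91278779e-04, -5.96393410e-02, -9.98219677e-01]])}
scene {'fx': 456.09933580857614, 'fy': 456.09933580857614, 'cx': 272.87775706929176, 'cy': 205.17556004768127, 'position': array([-0.29065267, -0.62093253,  0.82850938]), 'orientation': array([[ 0.56292492, -0.48654847,  0.66812134],
       [-0.82645794, -0.34026255,  0.4485406 ],
       [ 0.00909993, -0.80466887, -0.59365411]])}
wrist {'fx': 312.6540155189856, 'fy': 312.6540155189856, 'cx': 281.1193303457713, 'cy': 209.9063633081756, 'position': array([0.59988093, 0.07286071, 0.3843539 ]), 'orientation': array([[ 9.99999180e-01,  6.40191299e-04, -1.10935958e-03],
       [ 3.22694096e-04, -9.64113687e-01, -2.65489539e-01],
       [-1.23951284e-03,  2.65488963e-01, -9.64113102e-01]])}
{'clock': 0.1, 'joints': array([-6.59580487e+00,  2.05937551e+01,  8.65916843e+01, -1.49711144e-03,
        7.29069209e+01, -6.59686101e+00]), 'joint_vel': array([-0.01945181, -0.10898872, -0.13852185,  0.01394371, -0.0859958 ,
        0.02629618]), 'effort': array([-1.00573943e-03, -5.16363215e+01, -2.71407151e+01,  6.75204420e-02,
        2.75516213e-02, -3.27900011e-05]), 'position': array([5.99366933e-01, 4.43920027e-05, 2.04101528e-01]), 'tool_rot': array([[-2.60047047e-05,  9.99998713e-01, -1.60419071e-03],
       [ 9.99999987e-01,  2.62619708e-05,  1.60350416e-04],
       [ 1.60392339e-04, -1.60418652e-03, -9.99998700e-01]]), 'contact_force': array([-0.065851  ,  0.15028154,  0.50538481]), 'moment': array([ 0.01270924, -0.0334688 ,  0.00979029]), 'finger_force': 0.0, 'width': 0.08766857469265972}
```

View pics/top.png

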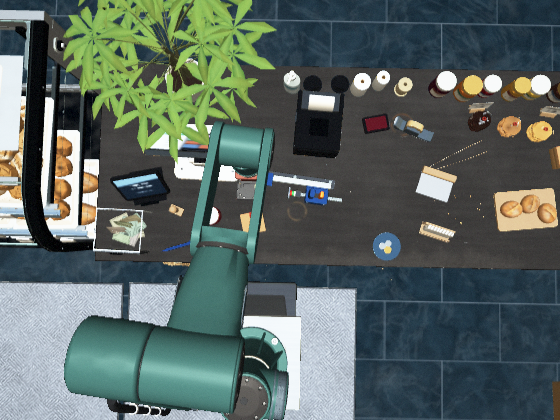

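View pics/scene.png

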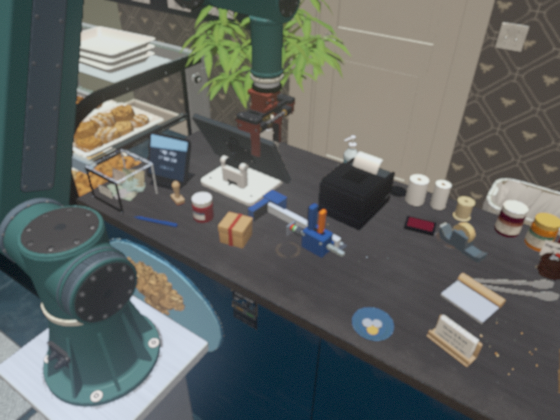

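```bash
cat > h.py <<'E'
import numpy as np,cv2
from cell import ctrl,camera,calibration
def ray(n,uv,z,c=None):
    c=c or calibration(n);uv=np.atleast_2d(uv).astype(float)
    d=np.c_[(uv[:,0]-c['cx'])/c['fx'],(uv[:,1]-c['cy'])/c['fy'],np.ones(len(uv))]@c['orientation'].T
    return c['position']+d*((z-c['position'][2])/d[:,2])[:,None]
def proj(n,P,c=None):
    c=c or calibration(n);q=(np.atleast_2d(P)-c['position'])@c['orientation']
    return np.c_[q[:,0]/q[:,2]*c['fx']+c['cx'],q[:,1]/q[:,2]*c['fy']+c['cy']]
E
python3 - <<'E'
from h import *
w=camera("wrist");np.save("w.npy",w);cv2.imwrite("pics/w.png",w[...,::-1])
b=cv2.imread("pics/scene.png")[170:270,160:360];t=cv2.imread("pics/top.png")[150:250,200:400]
cv2.imwrite("pics/crop.png",np.vstack([cv2.resize(i,(600,300),interpolation=2) for i in(b,t)]))
E
```

```text
(no output)
```

View pics/w.png

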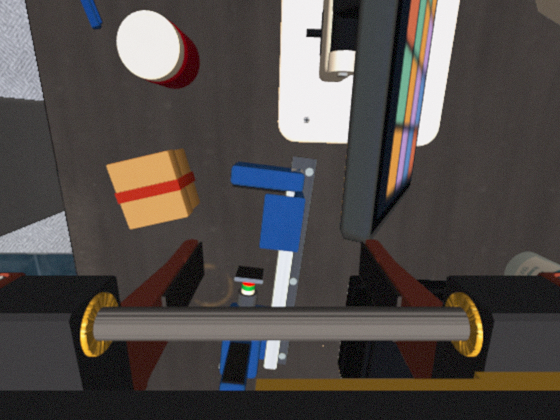

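View pics/crop.png

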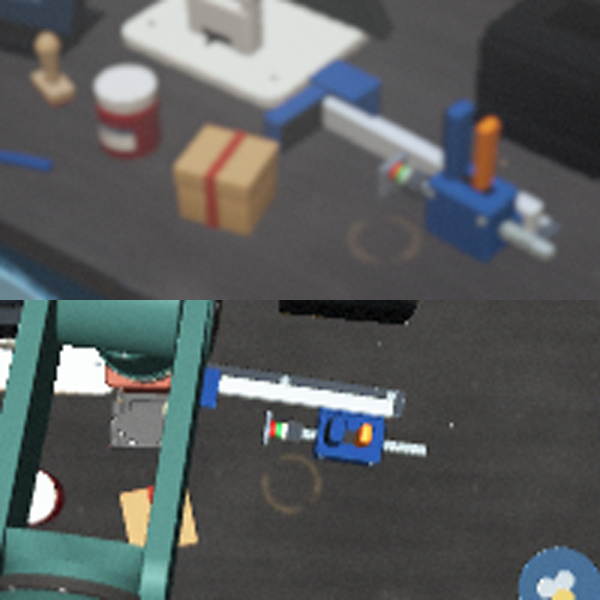

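The wrist view shows the box (top face roughly (107,162)-(172,152)-(192,216)-(127,227)), jar (150,45), fixed jaw (268,177), lip (283,222), pad (248,272) and the white-topped back bar running to (270,368). Clamp y is roughly world +y, x roughly world +x.

```bash
python3 - <<'E'
from h import *
w=np.load("w.npy");hsv=cv2.cvtColor(w,cv2.COLOR_RGB2HSV)
for p in[(120,180),(150,188),(160,165),(180,170),(190,190),(268,170),(268,183),(240,185),(283,222),(281,275),(248,272),(280,275),(275,330)]:print(p,hsv[p[1],p[0]])
c=calibration("wrist")
def quad(m,z,name):
    cs,_=cv2.findContours(m.astype(np.uint8),0,2)
    k=max(cs,key=cv2.contourArea);r=cv2.minAreaRect(k);b=cv2.boxPoints(r)
    hull=cv2.approxPolyDP(cv2.convexHull(k),3,True)[:,0]
    print(name,cv2.contourArea(k),hull.tolist());P=ray("wrist",hull,z,c);print(np.round(P[:,:2],4).tolist())
H,S,V=[hsv[...,i].astype(int) for i in range(3)]
roi=np.zeros(H.shape,bool);roi[140:240,95:210]=1
quad(((H<25)|(H>170))&(S>90)&(V>90)&roi,0.061,"box all")
quad(((H<25)|(H>170))&(S>90)&(V>205)&roi,0.061,"box top")
roi[:]=0;roi[150:255,225:315]=1
m=(H>100)&(H<125)&(S>120)&roi
m1=m.copy();m1[192:]=0;quad(m1,.042,"jaw");m2=m.copy();m2[:192]=0;quad(m2,.075,"lip")
roi[:]=0;roi[195:380,262:300]=1
quad((S<40)&(V>190)&roi,.032,"bar")
cv2.imwrite("pics/w2.png",cv2.resize(w[130:310,90:320,::-1],(766,600),interpolation=2))
E
```

```text
(120, 180) [ 17 140 221]
(150, 188) [  3 216 190]
(160, 165) [ 17 138 221]
(180, 170) [ 17 175 111]
(190, 190) [ 17 183 107]
(268, 170) [108 201 146]
(268, 183) [108 208 158]
(240, 185) [109 143  93]
(283, 222) [108 198 161]
(281, 275) [110  10 240]
(248, 272) [66 64 20]
(280, 275) [111  11 239]
(275, 330) [  5  23 136]
box all 5164.0 [[182, 149], [198, 203], [186, 217], [130, 229], [117, 203], [106, 165]]
[[0.4986, 0.0481], [0.511, -0.0086], [0.4969, -0.0242], [0.4346, -0.0379], [0.4245, -0.0087], [0.4188, 0.0318]]
box top 1674.0 [[167, 153], [174, 179], [116, 191], [108, 165]]
[[0.483, 0.044], [0.4877, 0.0172], [0.4253, 0.0044], [0.4208, 0.0318]]
jaw 1535.0 [[231, 169], [238, 162], [289, 168], [303, 174], [302, 189], [233, 184]]
[[0.5446, 0.025], [0.5526, 0.0327], [0.6082, 0.0262], [0.6237, 0.0196], [0.6229, 0.0027], [0.5462, 0.0084]]
lip 2143.0 [[301, 192], [305, 200], [297, 251], [260, 247], [265, 194]]
[[0.6197, 0.0064], [0.6239, -0.0019], [0.6166, -0.0578], [0.5772, -0.0532], [0.5833, 0.0043]]
bar 682.0 [[292, 252], [285, 304], [272, 305], [279, 251]]
[[0.6128, -0.0772], [0.6046, -0.1486], [0.588, -0.1501], [0.5971, -0.0759]]
```

View pics/w2.png

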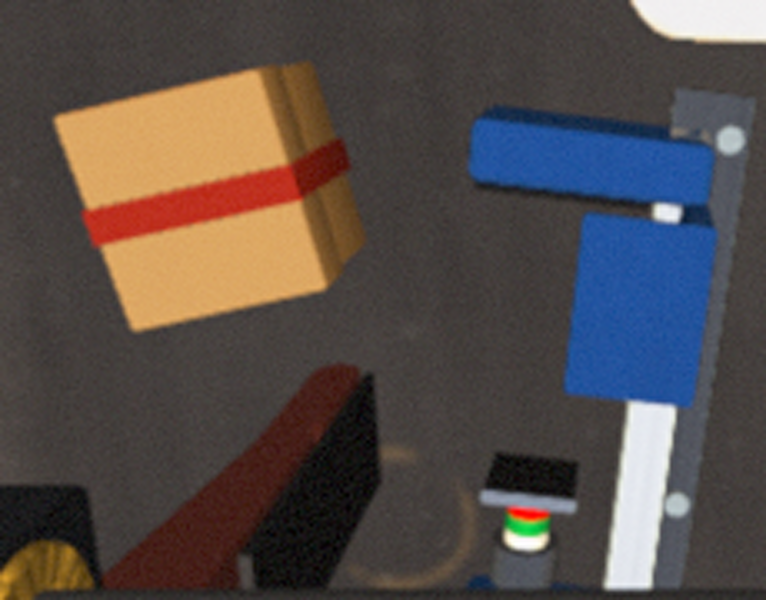

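The crop confirms: lip corners map to a clamp origin of about (0.570, -0.033) with yaw -6.4°. The lip comes out at 41 x 59 mm against the given 42 x 60. The box centre is about (0.4585, 0.004) with yaw +11°. Next I grasp the box across its own x.

```bash
python3 -m jog '[{"xyz":[0.001,-0.045,0.02],"turn":[0,0,-0.03],"gripper":100},{"xyz":[0.002,-0.095,0.05],"turn":[0,0,-0.06],"gripper":100},{"xyz":[0.004,-0.1415,0.08],"turn":[0,0,-0.093],"gripper":100},{"xyz":[0.004,-0.1415,0.1],"turn":[0,0,-0.093],"gripper":100},{"xyz":[0.004,-0.1415,0.13],"turn":[0,0,-0.093],"gripper":100},{"xyz":[0.004,-0.1415,0.155],"turn":[0,0,-0.093],"gripper":100},{"xyz":[0.004,-0.1415,0.172],"turn":[0,0,-0.093],"gripper":100},{"xyz":[0.004,-0.1415,0.172],"turn":[0,0,-0.093],"gripper":100}]' && python3 -m jog '[{"xyz":[0,0,0],"turn":[0,0,0],"gripper":60},{"xyz":[0,0,0],"turn":[0,0,0],"gripper":60},{"xyz":[0,0,0],"turn":[0,0,0],"gripper":60},{"xyz":[0,0,0],"turn":[0,0,0],"gripper":60}]'
```

```text
clock: 1.15
position: [0.4572, 0.0041, 0.0318]
tool_rot: [[-0.194, 0.981, -0.003], [0.981, 0.194, 0.0], [0.001, -0.003, -1.0]]
contact_force: [0.2, 0.8, 0.6]
width: 0.0882
finger_force: 0.0
clock: 1.65
position: [0.4587, 0.004, 0.0332]
tool_rot: [[-0.194, 0.981, 0.001], [0.981, 0.194, -0.0], [-0.0, 0.001, -1.0]]
contact_force: [0.0, 0.0, -0.4]
width: 0.0536
finger_force: 0.0
```

```bash
python3 - <<'E'
from h import *
w=camera("wrist");s=camera("scene")
cv2.imwrite("pics/g.png",np.vstack([cv2.resize(w[:,:,::-1],(533,400)),cv2.resize(s[150:270,120:360,::-1],(400,200),interpolation=2)][:1]))
b=cv2.resize(s[150:290,150:310,::-1],(457,400),interpolation=2);a=cv2.imread("pics/g.png")[:,:343+190]
cv2.imwrite("pics/g.png",cv2.resize(np.hstack([a,b]),(800,323)))
E
```

```text
(no output)
```

View pics/g.png

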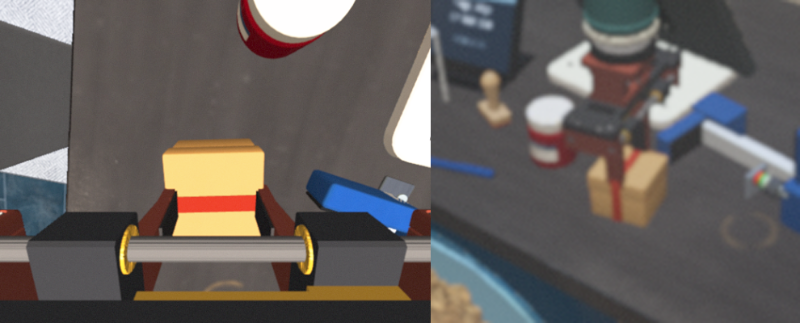

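The picture shows the fingers on either side of the box at its ribbon, square to it. The width reads 53.6 mm with zero force, so I check the numbers and close further.

```bash
python3 -c "
from h import *
s=ctrl.sense();print(s['width'],s['finger_force']);print(proj('wrist',s['position']),proj('wrist',s['position']+[0,0,-.019]),proj('wrist',[.4585,.004,.061]))"
python3 -m jog '[{"xyz":[0,0,0],"turn":[0,0,0],"gripper":40},{"xyz":[0,0,0],"turn":[0,0,0],"gripper":40},{"xyz":[0,0,0],"turn":[0,0,0],"gripper":40}]'
```

```text
0.0529294455208794 0.0
[[280.49153672 245.96145479]] [[280.52665064 235.36838494]] [[280.35902273 265.76120274]]
clock: 2.12
position: [0.4584, 0.004, 0.0328]
tool_rot: [[-0.194, 0.981, -0.0], [0.981, 0.194, 0.0], [0.0, -0.0, -1.0]]
contact_force: [0.1, -0.1, -1.1]
width: 0.0358
finger_force: 0.0
```

```bash
python3 - <<'E'
from h import *
w=camera("wrist");s=camera("scene")
a=cv2.resize(w[150:350,180:400,::-1],(440,400),interpolation=2)
b=cv2.resize(s[190:270,190:270,::-1],(360,400),interpolation=2)
cv2.imwrite("pics/g2.png",np.hstack([a,b]))
E
```

```text
(no output)
```

View pics/g2.png

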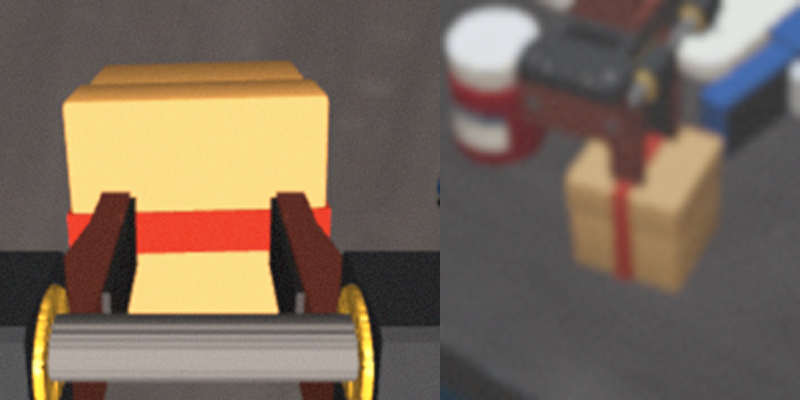

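The fingers appear clipped at the lid plane: they have passed through the drawn box with no force, and the box hasn't moved. I reopen and check for contact by a gentle sideways push towards the clamp.

```bash
python3 -m jog '[{"xyz":[0,0,0],"turn":[0,0,0],"gripper":100},{"xyz":[0,0,0],"turn":[0,0,0],"gripper":100},{"xyz":[0,0,0],"turn":[0,0,0],"gripper":100},{"xyz":[0,0,0],"turn":[0,0,0],"gripper":100},{"xyz":[0,0.008,0],"turn":[0,0,0],"gripper":100},{"xyz":[0,0.016,0],"turn":[0,0,0],"gripper":100},{"xyz":[0,0.024,0],"turn":[0,0,0],"gripper":100},{"xyz":[0,0.03,0],"turn":[0,0,0],"gripper":100}]'
python3 - <<'E'
from h import *
w=camera("wrist")
hsv=cv2.cvtColor(w,cv2.COLOR_RGB2HSV);H,S,V=[hsv[...,i].astype(int) for i in range(3)]
m=((H<8)|(H>172))&(S>180)&(V>120);m[:180]=0;m[300:]=0
v,u=np.nonzero(m);print(len(u),u.min(),u.max(),v.min(),v.max())
print(ray("wrist",[[u.min(),np.median(v)],[u.max(),np.median(v)]],.061))
a=cv2.resize(w[150:350,180:400,::-1],(440,400),interpolation=2)
cv2.imwrite("pics/g3.png",a);print(ctrl.sense()['width'],ctrl.sense()['position'])
E
```

```text
clock: 3.22
position: [0.4888, 0.0099, 0.0328]
tool_rot: [[-0.194, 0.981, 0.0], [0.981, 0.194, -0.0], [-0.0, 0.0, -1.0]]
contact_force: [-0.2, 0.1, 0.2]
width: 0.0881
finger_force: 0.0
1919 155 286 250 275
[[ 0.42420233 -0.00184381  0.061     ]
 [ 0.49228982  0.01156061  0.061     ]]
0.08780049451409272 [0.4896628  0.00991054 0.03292937]
```

View pics/g3.png

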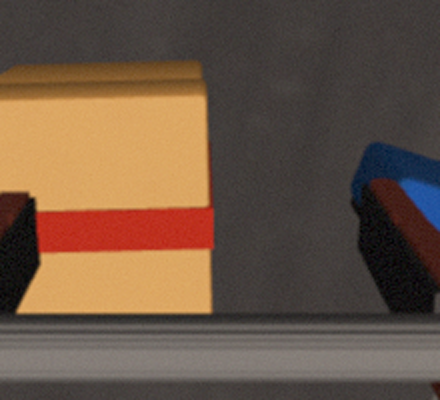

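```bash
python3 - <<'E'
from h import *
s=ctrl.sense();p=s['position'];R=s['tool_rot']
# work in tool frame: camera pose rel. to tool, start picture had same rel. geometry
for dz in(.019,0,-.027,-.04):
    for dx in(-.01,.01):
        print("tip dz",dz,"pad x",dx,proj("wrist",[p+R@[dx,sy*.044,dz] for sy in(-1,1)]).round(0).tolist())
for z in(.185,.204,.231):print("scene start",z,proj("scene",[[.551,0,z],[.649,0,z]]).round(0).tolist())
w=np.load("w.npy")
for y in range(225,300,5):
    r=w[y,180:390].astype(int).sum(1);d=np.nonzero(r<60)[0]+180;print(y,d[d<270].tolist()[-1:],d[d>310].tolist()[:1])
sc=cv2.imread("pics/scene.png")
for v in range(110,190,4):print(v,[tuple(int(x) for x in sc[v,u]) for u in(246,254,262,282,290)])
E
```

```text
tip dz 0.019 pad x -0.01 [[216.0, 249.0], [345.0, 249.0]]
tip dz 0.019 pad x 0.01 [[215.0, 221.0], [346.0, 221.0]]
tip dz 0 pad x -0.01 [[210.0, 261.0], [351.0, 261.0]]
tip dz 0 pad x 0.01 [[208.0, 231.0], [353.0, 231.0]]
tip dz -0.027 pad x -0.01 [[199.0, 282.0], [362.0, 282.0]]
tip dz -0.027 pad x 0.01 [[197.0, 248.0], [364.0, 248.0]]
tip dz -0.04 pad x -0.01 [[193.0, 295.0], [368.0, 295.0]]
tip dz -0.04 pad x 0.01 [[190.0, 258.0], [371.0, 258.0]]
scene start 0.185 [[256.0, 167.0], [276.0, 152.0]]
scene start 0.204 [[256.0, 161.0], [276.0, 146.0]]
scene start 0.231 [[256.0, 152.0], [277.0, 137.0]]
225 [] [373]
230 [] [372]
235 [] []
240 [] []
245 [200] [364]
250 [201] [362]
255 [201] [361]
260 [202] [362]
265 [202] [360]
270 [261] [360]
275 [261] [361]
280 [198] [350]
285 [196] [350]
290 [194] [349]
295 [191] [348]
110 [(72, 80, 82), (62, 65, 81), (47, 55, 88), (72, 93, 105), (50, 54, 56)]
114 [(77, 74, 72), (68, 66, 65), (67, 67, 68), (86, 88, 90), (103, 114, 121)]
118 [(66, 66, 64), (79, 76, 73), (55, 65, 70), (66, 71, 85), (128, 141, 149)]
122 [(51, 57, 76), (55, 58, 57), (69, 7
[... 607 characters left out ...]
, 66, 91), (60, 62, 61), (82, 82, 83), (82, 80, 83)]
158 [(55, 56, 55), (62, 65, 62), (63, 64, 63), (84, 84, 87), (83, 82, 84)]
162 [(74, 76, 75), (60, 60, 59), (67, 69, 68), (68, 69, 68), (83, 82, 84)]
166 [(143, 149, 152), (67, 70, 67), (65, 68, 65), (67, 66, 66), (82, 83, 84)]
170 [(147, 152, 153), (179, 182, 179), (65, 67, 66), (67, 68, 64), (84, 83, 85)]
174 [(152, 158, 159), (221, 225, 221), (204, 208, 204), (63, 64, 62), (87, 86, 85)]
178 [(148, 154, 157), (222, 225, 222), (222, 225, 222), (64, 63, 62), (75, 74, 73)]
182 [(146, 153, 156), (221, 225, 222), (221, 225, 221), (109, 113, 115), (81, 78, 79)]
186 [(186, 190, 189), (222, 225, 222), (221, 225, 221), (89, 88, 89), (86, 86, 88)]
```

Both cameras agree that the real fingertips sit about 24 mm behind the reported TCP. The tips therefore passed at about 55 mm height, above the 48 mm solid body. I go back over the box, descend further while watching the force, and grip.

```bash
python3 -m jog '[{"xyz":[0,-0.016,0],"turn":[0,0,0],"gripper":100},{"xyz":[0,-0.031,0],"turn":[0,0,0],"gripper":100},{"xyz":[0,-0.031,0],"turn":[0,0,0],"gripper":100},{"xyz":[0,-0.031,0.012],"turn":[0,0,0],"gripper":100},{"xyz":[0,-0.031,0.022],"turn":[0,0,0],"gripper":100},{"xyz":[0,-0.031,0.03],"turn":[0,0,0],"gripper":100},{"xyz":[0,-0.031,0.034],"turn":[0,0,0],"gripper":100}]' && python3 -m jog '[{"xyz":[0,0,0.003],"turn":[0,0,0],"gripper":100},{"xyz":[0,0,0.005],"turn":[0,0,0],"gripper":100},{"xyz":[0,0,0.005],"turn":[0,0,0],"gripper":60},{"xyz":[0,0,0.005],"turn":[0,0,0],"gripper":60},{"xyz":[0,0,0.005],"turn":[0,0,0],"gripper":60},{"xyz":[0,0,0.005],"turn":[0,0,0],"gripper":60}]'
```

```text
clock: 4.15
position: [0.4572, 0.0039, -0.002]
tool_rot: [[-0.194, 0.981, -0.001], [0.981, 0.194, 0.0], [0.0, -0.001, -1.0]]
contact_force: [-0.8, -0.2, 0.8]
width: 0.0881
finger_force: 0.0
clock: 4.9
position: [0.4576, 0.0038, -0.006]
tool_rot: [[-0.194, 0.981, 0.0], [0.981, 0.194, -0.0], [-0.0, 0.0, -1.0]]
contact_force: [0.4, -0.1, 1.4]
width: 0.0647
finger_force: 29.8
```

```bash
python3 -m jog '[{"xyz":[0,0,-0.008],"turn":[0,0,0],"gripper":60},{"xyz":[-0.012,0.001,-0.015],"turn":[0,0,0.05],"gripper":60},{"xyz":[-0.025,0.002,-0.015],"turn":[0,0,0.1],"gripper":60},{"xyz":[-0.038,0.002,-0.015],"turn":[0,0,0.147],"gripper":60},{"xyz":[-0.047,0.002,-0.015],"turn":[0,0,0.147],"gripper":60},{"xyz":[-0.047,0.002,-0.008],"turn":[0,0,0.147],"gripper":60},{"xyz":[-0.047,0.002,-0.001],"turn":[0,0,0.147],"gripper":60},{"xyz":[-0.047,0.002,-0.001],"turn":[0,0,0.147],"gripper":60}]' && python3 -m jog '[{"xyz":[0,0,0],"turn":[0,0,0],"gripper":100},{"xyz":[0,0,0],"turn":[0,0,0],"gripper":100},{"xyz":[0,0,0],"turn":[0,0,0],"gripper":100},{"xyz":[0,0,-0.04],"turn":[0,0,0],"gripper":100},{"xyz":[0,0,-0.09],"turn":[0,0,0],"gripper":100},{"xyz":[0,0,-0.14],"turn":[0,0,0],"gripper":100},{"xyz":[0,0,-0.18],"turn":[0,0,0],"gripper":100},{"xyz":[0,0,-0.18],"turn":[0,0,0],"gripper":100}]'
```

```text
clock: 5.9
position: [0.4678, -0.0414, -0.0059]
tool_rot: [[0.112, 0.994, -0.002], [0.994, -0.112, 0.0], [0.0, -0.002, -1.0]]
contact_force: [0.8, 0.1, -1.8]
width: 0.065
finger_force: 29.9
clock: 6.9
position: [0.4711, -0.0425, 0.178]
tool_rot: [[0.113, 0.994, 0.007], [0.994, -0.113, -0.002], [-0.001, 0.007, -1.0]]
contact_force: [0.6, 0.2, 0.1]
width: 0.088
finger_force: 0.0
```

```bash
cat >> h.py <<'E'
def masks(w):
    hsv=cv2.cvtColor(w,cv2.COLOR_RGB2HSV);return [hsv[...,i].astype(int) for i in range(3)]
def quad(m,z,name,cam,c):
    cs,_=cv2.findContours(cv2.morphologyEx(m.astype(np.uint8),3,np.ones((5,5))),0,2)
    k=max(cs,key=cv2.contourArea);h=cv2.convexHull(k)
    P=ray(cam,h[:,0],z,c)[:,:2];r=cv2.minAreaRect(P.astype(np.float32)*1000)
    a=h[:,0];print(name,"px",a.min(0),a.max(0),"centre",np.round(r[0],1),"size",np.round(r[1],1),"ang",round(r[2],1))
E
python3 - <<'E'
from h import *
c=calibration("wrist");w=camera("wrist");np.save("w2.npy",w);H,S,V=masks(w)
ro=np.zeros(H.shape,bool)
def roi(pts,pad=12):
    q=proj("wrist",pts,c);a=np.clip(q.min(0)-pad,0,None).astype(int);b=(q.max(0)+pad).astype(int);m=np.zeros(H.shape,bool);m[a[1]:b[1],a[0]:b[0]]=1;return m,a,b
b=[[.4684+i*.036,-.0418+j*.038,.061] for i in(-1,1) for j in(-1,1)]
m,a,bb=roi(b);print(a,bb);top=m&(((H<25)|(H>172)))&(S>90)&(V>150)
quad(top,.061,"box",'wrist',c)
l=[[.5833,.0045,.075],[.6236,.0006,.075],[.617,-.0585,.075],[.577,-.054,.075]]
print(proj('wrist',l,c).round(0).tolist())
m,a,bb=roi(l,6);blue=(H>100)&(H<125)&(S>170)&(V>100)
quad(m&blue,.075,"lip",'wrist',c)
print(proj('wrist',[.596,-.19,.13],c))
E
```

```text
[222 145] [329 252]
box px [241 162] [312 235] centre [468.3 -40.5] size [72.8 68.7] ang 84.7
[[400.0, 140.0], [445.0, 139.0], [436.0, 204.0], [394.0, 204.0]]
lip px [387 132] [444 203] centre [594.4 -22.7] size [64.6 52. ] ang 83.4
[[439.96330917 365.29981557]]
```

The box now stands at (0.468, -0.041), parallel to the clamp (clamp coordinates -100, -19 mm). I turn the tool 90°, come down behind the box, and push it with the two partly open fingers.

```bash
python3 -m jog '[{"xyz":[0,-0.01,0],"turn":[0,0,-0.08],"gripper":42},{"xyz":[0,-0.02,0],"turn":[0,0,-0.16],"gripper":42},{"xyz":[0,-0.03,0],"turn":[0,0,-0.24],"gripper":42},{"xyz":[0,-0.04,0],"turn":[0,0,-0.32],"gripper":42},{"xyz":[0,-0.05,0],"turn":[0,0,-0.4],"gripper":42},{"xyz":[0,-0.0605,0],"turn":[0,0,-0.48],"gripper":42},{"xyz":[0,-0.0605,0],"turn":[0,0,-0.56],"gripper":42},{"xyz":[0,-0.0605,0],"turn":[0,0,-0.64],"gripper":42}]' && python3 -m jog '[{"xyz":[0,0,0.03],"turn":[0,0,-0.06],"gripper":42},{"xyz":[0,0,0.06],"turn":[0,0,-0.11],"gripper":42},{"xyz":[0,0,0.09],"turn":[0,0,-0.11],"gripper":42},{"xyz":[0,0,0.09],"turn":[0,0,-0.11],"gripper":42}]'
```

```text
clock: 7.95
position: [0.4068, -0.0347, 0.1731]
tool_rot: [[-0.943, 0.332, -0.003], [0.332, 0.943, 0.001], [0.004, -0.0, -1.0]]
contact_force: [0.0, -0.7, -0.5]
width: 0.0371
finger_force: 0.0
clock: 8.45
position: [0.405, -0.0342, 0.0822]
tool_rot: [[-0.994, 0.113, -0.008], [0.113, 0.994, 0.002], [0.008, 0.001, -1.0]]
contact_force: [-0.8, -0.7, -0.0]
width: 0.0368
finger_force: 0.0
```

```bash
python3 -m jog '[{"xyz":[0,0,0.05],"turn":[0,0,0],"gripper":42},{"xyz":[0,0,0.08],"turn":[0,0,0],"gripper":42},{"xyz":[0,0,0.09],"turn":[0,0,0],"gripper":42},{"xyz":[0,0,0.09],"turn":[0,0,0],"gripper":42},{"xyz":[-0.008,0,0.09],"turn":[0,0,0],"gripper":42},{"xyz":[-0.016,0,0.09],"turn":[0,0,0],"gripper":42},{"xyz":[-0.024,0,0.09],"turn":[0,0,0],"gripper":42},{"xyz":[-0.032,0,0.09],"turn":[0,0,0],"gripper":42}]' && python3 -m jog '[{"xyz":[-0.008,0,0],"turn":[0,0,0],"gripper":42},{"xyz":[-0.018,0,0],"turn":[0,0,0],"gripper":42},{"xyz":[-0.028,0,0],"turn":[0,0,0],"gripper":42},{"xyz":[-0.038,0,0],"turn":[0,0,0],"gripper":42},{"xyz":[-0.048,0,0],"turn":[0,0,0],"gripper":42},{"xyz":[-0.058,0,0],"turn":[0,0,0],"gripper":42},{"xyz":[-0.066,0,0],"turn":[0,0,0],"gripper":42},{"xyz":[-0.07,0,0],"turn":[0,0,0],"gripper":42}]'; python3 - <<'E'
from h import *
c=calibration("scene");w=camera("scene");H,S,V=masks(w)
v,u=np.nonzero(((H<6)|(H>174))&(S>150)&(V>90));m=(u>220)&(u<330)&(v>180)&(v<260);print(m.sum(),u[m].min(),u[m].max(),v[m].min(),v[m].max())
cv2.imwrite("pics/p1.png",cv2.resize(w[160:280,200:360,::-1],(800,600),interpolation=2))
E
```

```text
clock: 9.45
position: [0.4406, -0.0387, -0.0049]
tool_rot: [[-0.994, 0.113, -0.0], [0.113, 0.994, 0.0], [0.0, -0.0, -1.0]]
contact_force: [-2.1, 1.0, 0.8]
width: 0.0368
finger_force: 1.0
clock: 10.45
position: [0.5104, -0.0467, -0.0052]
tool_rot: [[-0.994, 0.113, 0.0], [0.113, 0.994, -0.0], [-0.0, -0.0, -1.0]]
contact_force: [-1.7, 0.6, 0.7]
width: 0.0368
finger_force: 1.0Traceback (most recent call last):
  File "<stdin>", line 3, in <module>
    return umr_minimum(a, axis, None, out, keepdims, initial, where)
ValueError: zero-size array to reduction operation minimum which has no identity
```

```bash
python3 -m jog '[{"xyz":[-0.004,0,0],"turn":[0,0,0],"gripper":42},{"xyz":[-0.008,0,0],"turn":[0,0,0],"gripper":42},{"xyz":[-0.012,0,0],"turn":[0,0,0],"gripper":42},{"xyz":[-0.014,0,0],"turn":[0,0,0],"gripper":42},{"xyz":[-0.014,0,0],"turn":[0,0,0],"gripper":42}]'; python3 -m jog '[{"xyz":[-0.0015,0,0],"turn":[0,0,0],"gripper":42},{"xyz":[-0.002,0,0],"turn":[0,0,0],"gripper":42}]';python3 -m jog '[{"xyz":[-0.0015,0,0],"turn":[0,0,0],"gripper":42},{"xyz":[-0.002,0,0],"turn":[0,0,0],"gripper":42}]'
```

```text
clock: 11.12
position: [0.5216, -0.0478, -0.0054]
tool_rot: [[-0.994, 0.113, -0.004], [0.113, 0.994, 0.001], [0.004, 0.0, -1.0]]
contact_force: [-5.2, 0.1, 4.0]
width: 0.0369
finger_force: 2.6
clock: 11.38
position: [0.5215, -0.0477, -0.0055]
tool_rot: [[-0.994, 0.113, -0.007], [0.113, 0.994, 0.001], [0.007, 0.0, -1.0]]
contact_force: [-10.5, -0.5, 8.6]
width: 0.0367
finger_force: 5.0
clock: 11.62
position: [0.5215, -0.0476, -0.0057]
tool_rot: [[-0.994, 0.113, -0.011], [0.113, 0.994, 0.002], [0.011, 0.001, -1.0]]
contact_force: [-13.3, -0.0, 11.3]
width: 0.0369
finger_force: 6.9
```

```bash
python3 -m jog '[{"xyz":[0.01,0,0],"turn":[0,0,0],"gripper":42},{"xyz":[0.03,0,0],"turn":[0,0,0],"gripper":42},{"xyz":[0.03,0,-0.05],"turn":[0,0,0],"gripper":42},{"xyz":[0.03,-0.04,-0.1],"turn":[0,0,0],"gripper":70},{"xyz":[0.01,-0.09,-0.15],"turn":[0,0,0],"gripper":70},{"xyz":[-0.01,-0.13,-0.19],"turn":[0,0,0],"gripper":70},{"xyz":[-0.03,-0.15,-0.19],"turn":[0,0,0],"gripper":70},{"xyz":[-0.03,-0.15,-0.19],"turn":[0,0,0],"gripper":70}]'; python3 - <<'E'
from h import *
w=camera("wrist");s=camera("scene");np.save("w3.npy",w);np.save("s3.npy",s)
print({n:calibration("wrist")[n] for n in("position","orientation")})
o=np.array([.570,-.033]);X=np.array([.9938,-.1115]);Y=np.array([.1115,.9938])
P=lambda x,y,z:[*(o+X*x/1000+Y*y/1000),z/1000]
print("home-20 top corners",proj("scene",[P(x,y-20,61) for x,y in((-34,-36),(34,-36),(34,36),(-34,36))]).round(1).tolist())
a=cv2.resize(s[170:270,210:360,::-1],(600,400),interpolation=2)
b=cv2.resize(w[:,:,::-1],(200,150))
cv2.imwrite("pics/p2.png",cv2.resize(np.vstack([a,np.hstack([b,np.zeros((150,400,3),np.uint8)])]),(600,550)))
H,S,V=masks(w);m=(H>5)&(H<18)&(S>180)&(V>140)
n,l,st,ce=cv2.connectedComponentsWithStats(m.astype(np.uint8))
for i in range(1,n):
    if st[i,4]>40:print(st[i],ce[i])
E
```

```text
clock: 12.62
position: [0.5433, -0.2041, 0.1863]
tool_rot: [[-0.993, 0.115, 0.005], [0.115, 0.993, -0.003], [-0.005, -0.002, -1.0]]
contact_force: [-0.9, 0.8, -0.3]
width: 0.0613
finger_force: 0.0
{'position': array([ 0.46836856, -0.1925118 ,  0.36468615]), 'orientation': array([[ 1.13090995e-01,  9.57794455e-01,  2.64272983e-01],
       [ 9.93584344e-01, -1.09220839e-01, -2.93421142e-02],
       [ 7.60402626e-04,  2.65895828e-01, -9.64001468e-01]])}
home-20 top corners [[277.2, 218.3], [292.8, 207.2], [273.4, 197.4], [257.7, 207.9]]
[268 195  14  21 219] [274.92694064 204.6347032 ]
```

View pics/p2.png

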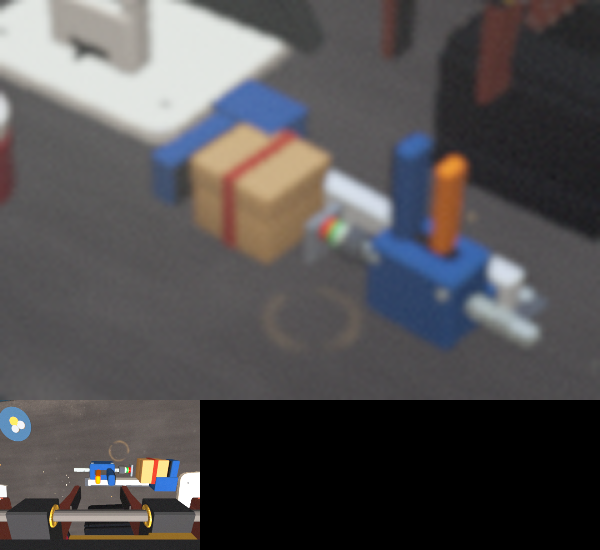

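Scene view: the box's top corners (258,209), (292,209) and (278,218) match the predicted home x to about 1 px, with the lip over it. The wrist inset shows the clamp, trigger (275,205) and box.

```bash
python3 - <<'E'
from h import *
w=np.load("w3.npy");c=calibration("wrist");H,S,V=masks(w)
o=np.array([.570,-.033]);X=np.array([.9938,-.1115]);Y=np.array([.1115,.9938])
cl=lambda p:np.round(np.c_[(p[:,:2]-o)@X,(p[:,:2]-o)@Y]*1000,1).tolist()
print("trig top",cl(ray("wrist",[[268,216],[282,216],[275,216],[275,205]],.133,c)),ray("wrist",[[275,214]],.133,c))
b=(H>100)&(H<125)&(S>120)&(V>60)
for r in range(180,228,3):
    u=np.nonzero(b[r])[0];u=u[(u>240)&(u<345)];print(r,[(int(g[0]),int(g[-1])) for g in np.split(u,np.nonzero(np.diff(u)>1)[0]+1) if len(g)>2], np.nonzero(((H>5)&(H<18)&(S>180)&(V>140))[r])[0][[0,-1]] if 195<=r<=215 else'')
quad((((H<25)|(H>172))&(S>90)&(V>150)&(np.arange(560)>370)[None,:]&(np.arange(420)<260)[:,None]),.061,"box","wrist",c)
for n,(lo,hi) in dict(green=(50,85),red=(0,6)).items():
    v,u=np.nonzero((H>=lo)&(H<=hi)&(S>120)&(V>80));k=(u>320)&(u<385)&(v>170)&(v<230);print(n,k.sum(),u[k].min() if k.any() else 0,u[k].max() if k.any() else 0)
print(cl(ray("wrist",[[c_,200] for c_ in(340,350,360,370)],.023,c)))
cv2.imwrite("pics/p3.png",cv2.resize(w[160:250,240:440,::-1],(800,360),interpolation=2))
E
```

```text
trig top [[-14.4, -179.9], [-14.4, -169.1], [-14.4, -174.5], [-23.2, -174.5]] [[ 0.53460358 -0.20462485  0.133     ]]
180 [(252, 319)] 
183 [(251, 320)] 
186 [(251, 321)] 
189 [(251, 320)] 
192 [(251, 320)] 
195 [(251, 270), (281, 320)] [274 361]
198 [(251, 264), (299, 315), (317, 320)] [270 428]
201 [(251, 264), (299, 316), (318, 320)] [270 360]
204 [(251, 264), (299, 318)] [269 438]
207 [(251, 264), (299, 319)] [269 427]
210 [(251, 266), (282, 320)] [269 280]
213 [(251, 266), (282, 321)] [268 426]
216 [(251, 265), (282, 322)] 
219 [(252, 265), (282, 321)] 
222 [(256, 265), (283, 321)] 
225 [(302, 321)] 
box px [384 164] [473 235] centre [558.5 -56. ] size [84.1 73. ] ang 83.5
green 75 354 359
red 77 360 366
[[-0.4, -103.5], [-0.4, -92.3], [-0.4, -81.1], [-0.3, -69.8]]
```

View pics/p3.png

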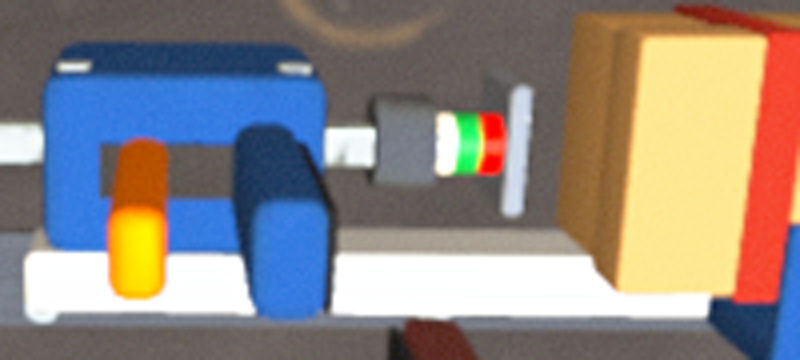

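The crop shows the trigger top at cols 267.5–281, rows 211–234, the grip top at cols 303–322, rows 210–239, and the stem's white/green/red bands fully exposed. I triangulate both tops from the two views to check height and x.

```bash
python3 - <<'E'
from h import *
o=np.array([.570,-.033]);X=np.array([.9938,-.1115]);Y=np.array([.1115,.9938])
cl=lambda p:np.round(np.c_[(p[:,:2]-o)@X,(p[:,:2]-o)@Y,p[:,2]]*1000,1).tolist()
def tri(a,b):
    L=[]
    for n,uv in(("wrist",a),("scene",b)):
        p=calibration(n)['position'];q=ray(n,uv,0)[0]-p;L.append((p,q/np.linalg.norm(q)))
    A=sum(np.eye(3)-np.outer(d,d) for _,d in L);B=sum((np.eye(3)-np.outer(d,d))@p for p,d in L)
    x=np.linalg.solve(A,B);return cl(x[None]),[round(float(np.linalg.norm((np.eye(3)-np.outer(d,d))@(x-p))*1000),1) for p,d in L]
print("trig top",tri([274.5,222.7],[323.2,210]),"grip top",tri([313,224.5],[313,205.5]))
print("housing top edges",cl(ray("wrist",[[251,200.4],[321,200.4],[285,179],[285,222]],.062)))
s=ctrl.sense();p=s['position'];R=s['tool_rot'];print(p,cl(p[None]))
for z in(.133,.12,.11,.10):print(z,cl(ray("wrist",[[267.5,222.7],[281.3,222.7],[303,224.5],[322.5,224.5]],z)))
s3=np.load("s3.npy")
# fingertips in the scene picture: two fingers at +-0.0307-ish
for dz in(.019,0,-.02,-.03):print(dz,proj("scene",[p+R@[0,sy*.0365,dz] for sy in(-1,1)]).round(1).tolist())
H,S,V=masks(s3);m=((H<12)|(H>172))&(S>90)&(V<130)
n,l,st,ce=cv2.connectedComponentsWithStats(m.astype(np.uint8))
print([st[i].tolist() for i in range(1,n) if st[i,4]>60 and st[i,0]>280])
E
```

```text
trig top ([[-6.1, -178.0, 133.5]], [4.2, 4.2]) grip top ([[-5.6, -147.1, 133.0]], [2.8, 2.8])
housing top edges [[-9.6, -199.7, 62.0], [-9.5, -130.0, 62.0], [-31.1, -165.9, 62.0], [13.0, -165.8, 62.0]]
[ 0.54028867 -0.20082287  0.18442135] [[-10.8, -170.1, 184.4]]
0.133 [[-9.0, -180.4, 133.0], [-9.0, -169.7, 133.0], [-7.5, -152.8, 133.0], [-7.5, -137.6, 133.0]]
0.12 [[-4.8, -181.0, 120.0], [-4.8, -169.6, 120.0], [-3.2, -151.8, 120.0], [-3.2, -135.8, 120.0]]
0.11 [[-1.6, -181.4, 110.0], [-1.6, -169.6, 110.0], [0.0, -151.1, 110.0], [0.1, -134.4, 110.0]]
0.1 [[1.6, -181.9, 100.0], [1.6, -169.6, 100.0], [3.3, -150.3, 100.0], [3.3, -133.0, 100.0]]
0.019 [[330.9, 205.5], [307.1, 194.1]]
0 [[331.5, 199.2], [307.6, 187.9]]
-0.02 [[332.2, 192.4], [308.0, 181.3]]
-0.03 [[332.6, 189.0], [308.2, 177.9]]
[[314, 125, 33, 27, 490], [343, 162, 15, 14, 91], [329, 171, 11, 25, 158], [499, 214, 24, 12, 105], [408, 217, 26, 15, 231], [538, 254, 22, 25, 371]]
```

The arm was still settling when that picture was taken, which explains part of the x offset. I take a fresh wrist picture at rest and measure the same edges.

```bash
python3 - <<'E'
from h import *
a=ctrl.sense()['position'];c=calibration("wrist");w=camera("wrist");print(a,ctrl.sense()['position']);np.save("w4.npy",w);H,S,V=masks(w)
o=np.array([.570,-.033]);X=np.array([.9938,-.1115]);Y=np.array([.1115,.9938])
cl=lambda p:np.round(np.c_[(p[:,:2]-o)@X,(p[:,:2]-o)@Y]*1000,1).tolist()
org=(H>5)&(H<28)&(S>150)&(V>215);org[:,330:]=0;org[:180]=0;org[260:]=0;org[:,:230]=0
v,u=np.nonzero(org);print("trig",len(u),u.min(),u.max(),v.min(),v.max());t=[[u.min(),np.median(v)],[u.max()+1,np.median(v)],[np.median(u),v.min()],[np.median(u),v.max()+1]]
print(cl(ray("wrist",t,.133,c)))
b=(H>100)&(H<125)&(S>120)
col=313
print("V down the grip col",V[190:250:3,col].tolist(),H[190:250:3,col].tolist())
print("housing rows col 288",V[170:240:3,288].tolist())
print("row 228",[(i,int(V[228,i])) for i in range(294,332,2)])
print("TCP clamp",cl(a[None]))
E
```

```text
[ 0.54028867 -0.20082287  0.18442135] [ 0.53966961 -0.20015921  0.18410603]
trig 259 263 277 217 239
[[-4.7, -184.0], [-4.7, -172.2], [-13.6, -179.2], [5.3, -179.4]]
V down the grip col [225, 225, 228, 228, 77, 52, 94, 103, 117, 217, 226, 226, 227, 226, 224, 224, 223, 223, 185, 105] [107, 108, 108, 108, 109, 112, 108, 107, 108, 107, 108, 108, 108, 108, 107, 108, 107, 109, 108, 14]
housing rows col 288 [99, 95, 95, 104, 110, 218, 222, 228, 228, 227, 164, 96, 96, 97, 90, 231, 226, 226, 227, 210, 255, 255, 255, 255]
row 228 [(294, 255), (296, 239), (298, 98), (300, 187), (302, 215), (304, 222), (306, 229), (308, 226), (310, 225), (312, 225), (314, 227), (316, 221), (318, 79), (320, 210), (322, 255), (324, 254), (326, 254), (328, 254), (330, 253)]
TCP clamp [[-10.8, -170.1]]
```

```bash
python3 -m jog '[{"xyz":[-0.004,0.007,0.01],"turn":[0,0,0],"gripper":85},{"xyz":[-0.007,0.013,0.02],"turn":[0,0,0],"gripper":85},{"xyz":[-0.007,0.013,0.02],"turn":[0,0,0],"gripper":85},{"xyz":[-0.007,0.013,0.02],"turn":[0,0,0],"gripper":85}]'; python3 - <<'E'
from h import *
a=ctrl.sense();R=a['tool_rot'];d=np.array([.548,-.188,.088])-a['position'];print(a['position'],"tool shift to target",(R.T@d).round(4))
c=calibration("wrist");w=camera("wrist");H,S,V=masks(w)
org=(H>5)&(H<28)&(S>150)&(V>215);org[:,330:]=0;org[:180]=0;org[275:]=0;org[:,:210]=0
v,u=np.nonzero(org);P=ray("wrist",[[u.min(),np.median(v)],[u.max()+1,np.median(v)],[np.median(u),v.min()],[np.median(u),v.max()+1]],.133,c)
print(len(u),u.min(),u.max(),v.min(),v.max(),"trigger in tool frame mm",((P-a['position'])@R*1000).round(1).tolist())
E
```

```text
clock: 13.28
position: [0.5489, -0.1886, 0.1645]
tool_rot: [[-0.994, 0.112, -0.001], [0.112, 0.994, 0.0], [0.001, 0.0, -1.0]]
contact_force: [-0.1, -0.2, -0.3]
width: 0.0744
finger_force: 0.0
[ 0.54888927 -0.18858542  0.16454203] tool shift to target [0.0009 0.0005 0.0765]
307 243 259 215 240 trigger in tool frame mm [[1.2, -26.9, 31.5], [1.2, -14.8, 31.5], [10.2, -21.7, 31.5], [-9.4, -22.2, 31.5]]
```

The trigger's outer face is 27 mm off the tool axis, centred in x, with the right size (12 x 20 mm). I descend and do the first squeeze.

```bash
python3 -m jog '[{"xyz":[0,0.001,0.025],"turn":[0,0,0],"gripper":85},{"xyz":[0,0.001,0.05],"turn":[0,0,0],"gripper":85},{"xyz":[0,0.001,0.068],"turn":[0,0,0],"gripper":85},{"xyz":[0,0.001,0.0765],"turn":[0,0,0],"gripper":85},{"xyz":[0,0.001,0.0765],"turn":[0,0,0],"gripper":85}]'; cat > stem.py <<'E'
from h import *
# band visibility in scene + wrist pictures
for n in("scene","wrist"):
    w=camera(n);H,S,V=masks(w);np.save("last_%s.npy"%n,w)
    r=(slice(205,240),slice(275,320)) if n=="scene" else (slice(120,280),slice(250,420))
    for k,m in dict(green=(H>45)&(H<85)&(S>110)&(V>70),red=((H<6)|(H>174))&(S>150)&(V>100)).items():
        v,u=np.nonzero(m[r]);u=u+r[1].start;v=v+r[0].start
        print(n,k,len(u),(u.min(),u.max(),v.min(),v.max(),round(u.mean(),1),round(v.mean(),1)) if len(u) else '')
s=ctrl.sense();print(s['width'],s['finger_force'],s['position'],s['contact_force'])
E
python3 stem.py
python3 -m jog '[{"xyz":[0,0,0],"turn":[0,0,0],"gripper":54},{"xyz":[0,0,0],"turn":[0,0,0],"gripper":54},{"xyz":[0,0,0],"turn":[0,0,0],"gripper":36},{"xyz":[0,0,0],"turn":[0,0,0],"gripper":36},{"xyz":[0,0,0],"turn":[0,0,0],"gripper":36},{"xyz":[0,0,0],"turn":[0,0,0],"gripper":36}]'; python3 stem.py
```

```text
clock: 13.95
position: [0.549, -0.1881, 0.0882]
tool_rot: [[-0.994, 0.113, -0.001], [0.113, 0.994, 0.0], [0.001, 0.0, -1.0]]
contact_force: [0.0, 0.1, 0.3]
width: 0.0744
finger_force: 0.0
scene green 0 
scene red 0 
wrist green 159 (np.int64(360), np.int64(368), np.int64(208), np.int64(228), np.float64(364.1), np.float64(218.0))
wrist red 158 (np.int64(363), np.int64(377), np.int64(208), np.int64(260), np.float64(372.8), np.float64(220.3))
0.07455637619158424 0.0 [ 0.54963371 -0.18828695  0.08904745] [ 0.15766922 -0.36768195  0.72988907]
clock: 14.8
position: [0.5495, -0.1886, 0.0888]
tool_rot: [[-0.994, 0.113, 0.001], [0.113, 0.994, -0.001], [-0.001, -0.001, -1.0]]
contact_force: [-1.5, -3.7, 2.7]
width: 0.0324
finger_force: 15.1
scene green 0 
scene red 0 
wrist green 154 (np.int64(374), np.int64(383), np.int64(208), np.int64(228), np.float64(378.6), np.float64(218.0))
wrist red 150 (np.int64(319), np.int64(392), np.int64(208), np.int64(261), np.float64(385.0), np.float64(220.0))
0.03173097817503851 15.184376835823059 [ 0.54947132 -0.18863975  0.08876301] [-1.05263007 -4.62448959  3.11667946]
```

```bash
cat > prof.py <<'E'
from h import *
s=ctrl.sense();c=calibration("wrist");w=camera("wrist");H,S,V=masks(w)
o=np.array([.570,-.033]);Y=np.array([.1115,.9938])
g=(H>45)&(H<85)&(S>110)&(V>70);g[:120]=0;g[280:]=0;g[:,:250]=0
v,u=np.nonzero(g);r=int(np.median(v));print("green cols",np.median([u[v==q].min() for q in set(v)]),np.median([u[v==q].max() for q in set(v)]),"row",r,"n",len(u))
a=u.min()-16
print([(a+i,*map(int,p)) for i,p in enumerate(w[r,a:u.max()+20])])
P=ray("wrist",[[u.min(),r],[u.max()+1,r]],.032,c);print("green clamp y mm",((P[:,:2]-o)@Y*1000).round(1))
print(s['clock'],s['width'],s['finger_force'],s['contact_force'].round(1))
E
python3 prof.py; python3 -m jog '[{"xyz":[0,0,0],"turn":[0,0,0],"gripper":62},{"xyz":[0,0,0],"turn":[0,0,0],"gripper":62},{"xyz":[0,0,0],"turn":[0,0,0],"gripper":62},{"xyz":[0,0,0],"turn":[0,0,0],"gripper":36},{"xyz":[0,0,0],"turn":[0,0,0],"gripper":36},{"xyz":[0,0,0],"turn":[0,0,0],"gripper":36},{"xyz":[0,0,0],"turn":[0,0,0],"gripper":36}]'; python3 prof.py
```

```text
green cols 376.0 382.0 row 218 n 152
[(np.int64(358), 123, 128, 140), (np.int64(359), 123, 130, 141), (np.int64(360), 125, 130, 142), (np.int64(361), 125, 128, 141), (np.int64(362), 124, 131, 142), (np.int64(363), 124, 127, 140), (np.int64(364), 125, 127, 139), (np.int64(365), 126, 132, 144), (np.int64(366), 128, 131, 144), (np.int64(367), 125, 128, 142), (np.int64(368), 139, 144, 156), (np.int64(369), 242, 243, 246), (np.int64(370), 255, 255, 255), (np.int64(371), 255, 255, 255), (np.int64(372), 255, 255, 255), (np.int64(373), 255, 255, 255), (np.int64(374), 255, 255, 255), (np.int64(375), 255, 255, 255), (np.int64(376), 120, 255, 160), (np.int64(377), 83, 255, 137), (np.int64(378), 85, 255, 138), (np.int64(379), 82, 255, 134), (np.int64(380), 81, 255, 135), (np.int64(381), 79, 255, 135), (np.int64(382), 86, 255, 144), (np.int64(383), 165, 255, 133), (np.int64(384), 255, 235, 105), (np.int64(385), 255, 100, 46), (np.int64(386), 255, 67, 37), (np.int64(387), 255, 67, 21), (np.int64(388), 255, 73, 33), (np.int64(389), 255, 70, 23), (np.int64(390), 255, 71, 33), (np.int64(391), 255, 74
[... 1458 characters left out ...]
121, 255, 137), (np.int64(394), 255, 255, 115), (np.int64(395), 255, 112, 48), (np.int64(396), 255, 66, 25), (np.int64(397), 255, 68, 27), (np.int64(398), 255, 68, 20), (np.int64(399), 255, 72, 40), (np.int64(400), 255, 73, 33), (np.int64(401), 255, 71, 41), (np.int64(402), 255, 88, 78), (np.int64(403), 142, 117, 115), (np.int64(404), 176, 180, 179), (np.int64(405), 218, 221, 224), (np.int64(406), 216, 222, 232), (np.int64(407), 212, 221, 237), (np.int64(408), 212, 223, 238), (np.int64(409), 217, 226, 240), (np.int64(410), 199, 210, 228), (np.int64(411), 167, 162, 165), (np.int64(412), 149, 107, 68)]
green clamp y mm [-74.5 -67.4]
15.825 0.0322783507648329 14.611785560846329 [ 0.1 -6.2 -1.5]
```

```bash
cat > prof.py <<'E'
from h import *
s=ctrl.sense();c=calibration("wrist");w=camera("wrist");H,S,V=masks(w);np.save("last.npy",w)
w=w.astype(int);o=np.array([.570,-.033]);Y=np.array([.1115,.9938])
g=(H>45)&(H<85)&(S>110)&(V>70);g[:120]=0;g[280:]=0;g[:,:250]=0
v,u=np.nonzero(g);r=int(np.median(v)) if len(u) else 218
if len(u):print("green",u.min(),u.max(),"n",len(u),"clampY",((ray("wrist",[[u.min(),r],[u.max()+1,r]],.032,c)[:,:2]-o)@Y*1000).round(1))
row=w[r-6:r+7].mean(0)
print("".join("W" if p.min()>200 and np.ptp(p)<12 else "G" if p[1]>p[0]+50 and p[1]>150 else "R" if p[0]>p[1]+90 and p[2]<120 and p[1]<115 else "p" if p.mean()>195 and p[2]>p[0] else "y" if p[0]>p[2]+35 else "c" if 100<p.mean()<160 and p[2]>p[0]+8 else "." for p in row[340:460]))
top=((H>10)&(H<25)&(S>60)&(V>200))
print("box cols",[(int(q),int(np.nonzero(top[q,390:530])[0].min()+390)) for q in range(195,260,10) if top[q,390:530].any()])
print(s['clock'],s['width'],s['finger_force'],s['contact_force'].round(1))
E
python3 -m jog '[{"xyz":[0,0,0],"turn":[0,0,0],"gripper":62},{"xyz":[0,0,0],"turn":[0,0,0],"gripper":62},{"xyz":[0,0,0],"turn":[0,0,0],"gripper":62},{"xyz":[0,0,0],"turn":[0,0,0],"gripper":36},{"xyz":[0,0,0],"turn":[0,0,0],"gripper":36},{"xyz":[0,0,0],"turn":[0,0,0],"gripper":36},{"xyz":[0,0,0],"turn":[0,0,0],"gripper":36}]'; python3 prof.py
```

```text
clock: 16.75
position: [0.549, -0.1886, 0.0882]
tool_rot: [[-0.994, 0.113, -0.0], [0.113, 0.994, -0.001], [0.0, -0.001, -1.0]]
contact_force: [0.6, -7.1, -3.0]
width: 0.0323
finger_force: 14.5
green 392 401 n 157 clampY [-69.  -61.1]
WWWWWWWWWWWWWWWWWWWWWWWWWWW...ccccccccccccccccccc.WWWpGGGGGGGyyRRRRRRRR..Wpppp.yyyyyyyyyyyyyyyyyyyyyyyyyyyyyyyyyyyyyyyyy
box cols [(195, 434), (205, 433), (215, 402), (225, 402), (235, 429), (245, 427), (255, 426)]
16.75 0.032278048111654474 14.544675797224045 [ 0.6 -7.1 -3. ]
```

```bash
python3 -m jog '[{"xyz":[0,0,0],"turn":[0,0,0],"gripper":62},{"xyz":[0,0,0],"turn":[0,0,0],"gripper":62},{"xyz":[0,0,0],"turn":[0,0,0],"gripper":62},{"xyz":[0,0,0],"turn":[0,0,0],"gripper":36},{"xyz":[0,0,0],"turn":[0,0,0],"gripper":36},{"xyz":[0,0,0],"turn":[0,0,0],"gripper":36},{"xyz":[0,0,0],"turn":[0,0,0],"gripper":36}]'; python3 prof.py
```

```text
clock: 17.68
position: [0.5489, -0.1885, 0.0882]
tool_rot: [[-0.994, 0.113, -0.0], [0.113, 0.994, -0.001], [0.0, -0.001, -1.0]]
contact_force: [-0.1, -5.5, -2.6]
width: 0.0318
finger_force: 14.6
green 402 411 n 159 clampY [-61.  -53.1]
WWWWWWWWWWWWWWWWWWWWWWWWWWWWWWWWWWWWW...ccccccccccccccccccccWWWWGGGGGGGGyRRRRRRRR..Wpppppyyyyyyyyyyyyyyyyyyyyyyyyyyyyyyy
box cols [(195, 446), (205, 445), (215, 412), (225, 412), (235, 440), (245, 439), (255, 437)]
17.675 0.0317619909790542 14.597631990909576 [-0.1 -5.5 -2.6]
```

Two more strokes moved the box along; the pad is about 6 mm from its final seat (compression ~2 mm, friction only). One more full stroke should give about 3.5 mm compression.

```bash
python3 -m jog '[{"xyz":[0,0,0],"turn":[0,0,0],"gripper":62},{"xyz":[0,0,0],"turn":[0,0,0],"gripper":62},{"xyz":[0,0,0],"turn":[0,0,0],"gripper":62},{"xyz":[0,0,0],"turn":[0,0,0],"gripper":36},{"xyz":[0,0,0],"turn":[0,0,0],"gripper":36},{"xyz":[0,0,0],"turn":[0,0,0],"gripper":36},{"xyz":[0,0,0],"turn":[0,0,0],"gripper":36}]'; python3 prof.py
```

```text
clock: 18.6
position: [0.5489, -0.1885, 0.0882]
tool_rot: [[-0.994, 0.113, -0.0], [0.113, 0.994, -0.001], [0.0, -0.001, -1.0]]
contact_force: [-0.5, -5.6, -1.4]
width: 0.0321
finger_force: 14.6
green 411 420 n 154 clampY [-53.9 -46. ]
WWWWWWWWWWWWWWWWWWWWWWWWWWWWWWWWWWWWWWWWWWWWWWW...cccccccccccccccccccc.WWGGGGGGGGyyRRRRRRRy..Wpppp.yyyyyyyyyyyyyyyyyyyyy
box cols [(195, 457), (205, 455), (215, 453), (225, 452), (235, 450), (245, 449), (255, 447)]
18.6 0.032062800659676906 14.636738151311874 [-0.5 -5.6 -1.4]
```

Compression is now about 3 mm with the box on the fixed jaw. Next: release, then squeeze partially in steps while watching the stem.

```bash
python3 -m jog '[{"xyz":[0,0,0],"turn":[0,0,0],"gripper":62},{"xyz":[0,0,0],"turn":[0,0,0],"gripper":62},{"xyz":[0,0,0],"turn":[0,0,0],"gripper":62},{"xyz":[0,0,0],"turn":[0,0,0],"gripper":46},{"xyz":[0,0,0],"turn":[0,0,0],"gripper":46},{"xyz":[0,0,0],"turn":[0,0,0],"gripper":46},{"xyz":[0,0,0],"turn":[0,0,0],"gripper":46}]'; python3 prof.py; python3 -m jog '[{"xyz":[0,0,0],"turn":[0,0,0],"gripper":44},{"xyz":[0,0,0],"turn":[0,0,0],"gripper":44},{"xyz":[0,0,0],"turn":[0,0,0],"gripper":44}]'; python3 prof.py
```

```text
clock: 19.52
position: [0.5486, -0.1907, 0.0883]
tool_rot: [[-0.994, 0.112, -0.001], [0.112, 0.994, -0.004], [0.0, -0.004, -1.0]]
contact_force: [-3.0, -12.9, -3.4]
width: 0.0409
finger_force: 6.3
green 415 424 n 166 clampY [-53.3 -45.4]
WWWWWWWWWWWWWWWWWWWWWWWWWWWWWWWWWWWWWWWWWWWWWWWWWWWWW...ccccccccccccccccccccGGGGGGGGGyRRRRRRRR..Wpppp.yyyyyyyyyyyyyyyyyy
box cols [(195, 460), (205, 459), (215, 425), (225, 425), (235, 454), (245, 452), (255, 450)]
19.525 0.04094031980384684 6.344873160123825 [ -3.  -12.9  -3.4]
clock: 19.95
position: [0.5486, -0.1909, 0.0883]
tool_rot: [[-0.994, 0.112, -0.001], [0.112, 0.994, -0.004], [0.0, -0.005, -1.0]]
contact_force: [-2.8, -13.5, -3.5]
width: 0.0391
finger_force: 6.6
green 416 424 n 145 clampY [-52.7 -45.6]
WWWWWWWWWWWWWWWWWWWWWWWWWWWWWWWWWWWWWWWWWWWWWWWWWWWWWW...ccccccccccccccccccccGGGGGGGGyRRRRRRRR..WWpppW.yyyyyyyyyyyyyyyyy
box cols [(195, 461), (205, 459), (215, 425), (225, 425), (235, 454), (245, 452), (255, 451)]
19.95 0.03906857317088811 6.649443358182907 [ -2.8 -13.5  -3.5]
```

```bash
python3 -m jog '[{"xyz":[0,0.001,0],"turn":[0,0,0],"gripper":42},{"xyz":[0,0.001,0],"turn":[0,0,0],"gripper":42},{"xyz":[0,0.001,0],"turn":[0,0,0],"gripper":42}]'; python3 prof.py
```

```text
clock: 20.38
position: [0.5488, -0.1902, 0.0883]
tool_rot: [[-0.994, 0.112, -0.001], [0.112, 0.994, -0.005], [0.0, -0.005, -1.0]]
contact_force: [-3.8, -13.7, -4.0]
width: 0.0372
finger_force: 7.1
green 418 423 n 101 clampY [-50.4 -45.7]
WWWWWWWWWWWWWWWWWWWWWWWWWWWWWWWWWWWWWWWWWWWWWWWWWWWWWWW...ccccccccccccccccccccGGGGGGyRRRRRRRR..WWpppp.yyyyyyyyyyyyyyyyyy
box cols [(195, 460), (205, 458), (215, 424), (225, 424), (235, 453), (245, 451), (255, 450)]
20.375 0.0372260108469097 7.090640813112259 [ -3.8 -13.7  -4. ]
```

```bash
python3 -m jog '[{"xyz":[0,0.001,0],"turn":[0,0,0],"gripper":41},{"xyz":[0,0.001,0],"turn":[0,0,0],"gripper":41},{"xyz":[0,0.001,0],"turn":[0,0,0],"gripper":41}]'; python3 prof.py
```

```text
clock: 20.8
position: [0.5489, -0.1894, 0.0883]
tool_rot: [[-0.994, 0.112, -0.001], [0.112, 0.994, -0.005], [0.0, -0.005, -1.0]]
contact_force: [-3.4, -13.2, -3.1]
width: 0.0366
finger_force: 7.4
green 418 422 n 68 clampY [-49.6 -45.7]
WWWWWWWWWWWWWWWWWWWWWWWWWWWWWWWWWWWWWWWWWWWWWWWWWWWWWWWW...ccccccccccccccccccccGGGGyRRRRRRRR..WWpppp.yyyyyyyyyyyyyyyyyyy
box cols [(195, 459), (205, 457), (215, 423), (225, 423), (235, 452), (245, 450), (255, 449)]
20.8 0.03659773059553966 7.447807788848877 [ -3.4 -13.2  -3.1]
```

Collar edge is now mid-green. Before handing in, I check that the box is square and fully back, using line fits on the lid in the scene and wrist pictures (camera only, no motion).

```bash
python3 - <<'E'
from h import *
o=np.array([.570,-.033]);X=np.array([.9938,-.1115]);Y=np.array([.1115,.9938])
cl=lambda p:np.c_[(p[:,:2]-o)@X,(p[:,:2]-o)@Y]*1000
w=np.load("last.npy");c=calibration("wrist");H,S,V=masks(w)
red=((H<6)|(H>174))&(S>150)&(V>150)
pts=[]
for r in range(150,262,8):
    u=np.nonzero(red[r,440:560])[0]+440;y=np.nonzero(((H>10)&(H<25)&(S>60)&(V>215))[r,440:560])[0]+440
    print(r,"ribbon",(u.min(),u.max()) if len(u) else None,"tan",(y.min(),y.max()) if len(y) else None, end=" | ")
    if len(u): pts.append([u.min(),r])
P=cl(ray("wrist",pts,.061,c));print("\nribbon left edge clamp",P.round(1).tolist())
s=camera("scene");H,S,V=masks(s)
red=((H<8)|(H>172))&(S>110)&(V>80);tan=(H>8)&(H<24)&(S>60)&(V>120)
m=(red|tan);m[:185]=0;m[245:]=0;m[:,:240]=0;m[:,305:]=0
n,l,st,ce=cv2.connectedComponentsWithStats(m.astype(np.uint8));i=1+st[1:,4].argmax()
k=cv2.findContours((l==i).astype(np.uint8),0,2)[0][0];h=cv2.approxPolyDP(cv2.convexHull(k),1.5,True)[:,0];print(st[i],h.tolist())
Pp=lambda x,y,z:[*(o+X*x/1000+Y*y/1000),z/1000]
print("predicted home",proj("scene",[Pp(x,y,z) for z in(61,0) for x,y in((-34,-36),(34,-36),(34,36),(-34,36))]).round(1).tolist())
E
```

```text
150 ribbon None tan None | 158 ribbon None tan None | 166 ribbon None tan None | 174 ribbon None tan None | 182 ribbon (np.int64(497), np.int64(510)) tan None | 190 ribbon (np.int64(507), np.int64(522)) tan (np.int64(460), np.int64(524)) | 198 ribbon (np.int64(505), np.int64(520)) tan (np.int64(458), np.int64(522)) | 206 ribbon (np.int64(503), np.int64(518)) tan (np.int64(457), np.int64(520)) | 214 ribbon (np.int64(501), np.int64(517)) tan (np.int64(456), np.int64(518)) | 222 ribbon (np.int64(500), np.int64(515)) tan (np.int64(454), np.int64(557)) | 230 ribbon (np.int64(498), np.int64(513)) tan (np.int64(453), np.int64(555)) | 238 ribbon (np.int64(497), np.int64(511)) tan (np.int64(452), np.int64(553)) | 246 ribbon (np.int64(495), np.int64(510)) tan (np.int64(450), np.int64(551)) | 254 ribbon None tan (np.int64(449), np.int64(483)) | 
ribbon left edge clamp [[-38.2, -13.1], [-32.8, -5.3], [-27.2, -5.6], [-21.6, -5.9], [-15.9, -6.2], [-10.2, -5.8], [-4.3, -6.2], [1.7, -5.8], [7.7, -6.1]]
[254 199  34  34 671] [[287, 206], [274, 230], [271, 232], [254, 221], [254, 207], [266, 199]]
predicted home [[271.7, 215.4], [287.3, 204.4], [268.2, 194.8], [252.5, 205.1], [271.5, 232.4], [286.7, 221.2], [268.2, 211.4], [252.8, 222.0]]
```

The ribbon is parallel to the clamp's x to under 1°, the front edge sits at x ≈ -35 mm, and the scene corners match the home pose. A short hold check comes next, then I hand in.

```bash
python3 -m jog '[{"xyz":[0,0,0],"turn":[0,0,0],"gripper":41},{"xyz":[0,0,0],"turn":[0,0,0],"gripper":41},{"xyz":[0,0,0],"turn":[0,0,0],"gripper":41},{"xyz":[0,0,0],"turn":[0,0,0],"gripper":41}]'; python3 prof.py; python3 -c "
from cell import ctrl
print(ctrl.finish_job())"
```

```text
clock: 21.4
position: [0.5488, -0.1894, 0.0883]
tool_rot: [[-0.994, 0.112, -0.001], [0.112, 0.994, -0.005], [0.0, -0.005, -1.0]]
contact_force: [-4.5, -14.5, -4.1]
width: 0.036
finger_force: 7.4
green 418 422 n 69 clampY [-49.6 -45.7]
WWWWWWWWWWWWWWWWWWWWWWWWWWWWWWWWWWWWWWWWWWWWWWWWWWWWWWWW...ccccccccccccccccccccGGGGyRRRRRRRR..WWpppp.yyyyyyyyyyyyyyyyyyy
box cols [(195, 459), (205, 457), (215, 423), (225, 423), (235, 452), (245, 450), (255, 449)]
21.4 0.03603010719274791 7.44092121720314 [ -4.5 -14.5  -4.1]
the job is handed in; nothing more can be done
None
```

The job is handed in at about 21 s with no verdict returned: the box sits back against the bar under the lip, pressed square to the fixed jaw, the collar edge is mid-green, and the trigger is held squeezed partway, since I estimated a full stroke would reach about 11.5 mm, close to red.

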